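Roll the drill tube into the checking bay

TASK

The caps of the drill tube on the counter mat are only pushed on, so it must not be picked up, pinched or shoved from the side: push on its top with the fingertips and roll it, bit by bit if need be, along the mat until it lies at rest wholly inside the painted bay, between the two yellow lines and within their length. Leave the gauge, the carton and the oil bottle where they stand, and finish with the gripper clear of everything.

Things in the scene. Friction and masses are not known exactly. Their poses are not given: they have to be found in the camera images.
- tube: Plastic drill tube lying on the mat, free to roll: 60 mm diameter, 150 mm long, pale grey, a blue cap (same diameter) on each end, white paper band round the middle; 0.3 to 0.55 kg. Origin on its axis at mid-length, 34 mm above the counter (top: 64 mm). Its x axis is the tube's axis, roughly along world x at the start (within about 0.35 rad); it turns about x as it rolls.
- tube_end_near (a point): Centre of the tube's end face nearer the robot (75 mm from the tube's origin along its -x), on the axis. A fingertip pressed about 1 mm into the tube's top and moved across the axis carries it without slip at half the finger's speed: the finger runs ahead of the crest, so a long way needs several strokes.
- tube_end_far (a point): Centre of the tube's end face farther from the robot (75 mm from the tube's origin along its +x), on the axis.
- bay: Checking bay painted on the mat: two parallel yellow lines, each 260 mm long and 12 mm wide, with a clear gap of 90 mm between their inner edges. Nothing stands up from the mat. Origin on the mat in the middle of the bay, x along the lines, y across them. It lies to the left or to the right of the tube, 120 to 290 mm away, its lines nearly parallel to the tube (within about 0.08 rad).
- mat: Dark green rubber counter mat, fixed, 400 x 740 mm, 4 mm thick; its top is 4 mm above the counter. Origin at the centre of its underside, x across its 400 mm side, y along its 740 mm side. The tube rolls along its y. It brakes rolling (about 0.4 m/s2): after a slow push the tube stops by itself within some millimetres.
- gauge: Standing steel plug gauge, 105 mm high, foot 44 mm across, near one end of the mat. Origin at the centre of its foot. Leave it alone.
- carton: Brown cardboard carton, 90 x 55 x 60 mm high, near one end of the mat. Origin at the centre of its underside. Leave it alone.
- oil: Amber oil bottle, 48 mm across, 110 mm high, near one end of the mat. Origin at the centre of its underside. Leave it alone.
Things that resemble listed ones, but are neither listed nor needed, are in the scene too. What is shaped like the tube but purple is not meant.

How it is judged:
By the outcome, as a careful person would: the job done as asked, in the order asked, and still so for the second after the job is handed in, with the robot touching nothing.
It also fails if it takes over 69 s, if anything falls off the work surface, if the arm or the gripper's body presses on something with over 40 N, if the wrist force passes 120 N, or if a joint passes its speed limit or range.

ROBOT

A 6-joint arm with a two-finger parallel gripper is mounted at the origin on the work surface. World frame = base frame: x ahead of the robot, y to its left, z up, the work surface at z = 0. Lengths are in m, angles in degrees, forces in N, time in s.
With the tool pointing down it reaches from about 0.25 to 0.725 m from the base axis. Payload 9.7 kg.
Tool frame: the origin (TCP) lies midway between the tips of the shut fingers; the grasp point (between the pads) lies 19 mm behind it (bot.grasp_offset is the distance from the TCP to the grasp point, in m); z points along the fingers, x is the direction in which the jaws open and shut, and the axes are right-handed (so a half turn about z gives the same grasp; the last joint's range is limited). The gripper opens to 85 mm and grips with 20 to 120 N. Pads are 22 mm wide; open, the fingers measure 114 mm over their backs; the gripper's body (76 mm by 85 mm) begins 54 mm behind the grasp point. The pads swing forward as they close: fully open they stand 13 mm farther back than shut.
Start: joints at [73.969, 4.979, 10.078, 95.1, 0, 90], TCP at [0.152, 0.529, 0.231] pointing down, gripper open.
Joint ranges: [-179.16, 179.16], [-48.56, 103.87], [-65.8, 70.77], [-126.05, 130.52], [-82.76, 87.17], [-180, 180]. Speed limits (degrees/s): [127.2, 127.2, 147.25, 180, 180, 180].

INTERFACE

Orientations are given as [roll, pitch, yaw] about the fixed x, y, z axes, in that order (R = Rz(yaw) Ry(pitch) Rx(roll)).
In Python, from workcell import bot gives the robot as it stands.
- The arm moves only by the tool send_rows, never from a script. Its argument "targets" is a list of rows, each a list of 5 numbers: the closure, from 0 (fully open) to 1 (shut), then the shift along the world's x, y, z in mm, then the turn about the world's z in degrees. A call has 1 to 10 rows; each row is the pose to reach, as a shift and turn from the pose commanded when the call began; what a row does not reach only later rows make up. A row lasts 1/8 s, in which the tool goes at most 62.5 mm and 10.7 degrees, less where a joint would pass 70% of its speed; a pose out of reach is approached as far as the arm can. A call with a gripper value outside its range is refused whole. The fingers move at their own pace and stop on an object; "squeeze" is the grip in N (left out, the last holds). Time passes only in rows, so rows that repeat a pose let the fingers close. It gives the time, the measured TCP pose, the force and the opening at its end, in the units of the state.
- bot.get_obs(): the state, without advancing time (a new reading comes with each control period).
- bot.camera(name): name is "side" or "top"; returns a dict with "pixels" (400x640x3 uint8, red, green, blue), "intrinsics" (3x3 intrinsics, pixels), "dist" ([k1, k2, p1, p2, k3] as OpenCV has them; the pictures are not rectified), "view" (4x4, takes a point from world to camera coordinates). Camera axes: x right, y down, z forward; pixel columns grow to the right and rows downward; lengths in m; the calibration is good to about 2 mm. A picture is of the moment at which its call begins. There is no depth.
- bot.job_done(): hands the job in, once; it reports no verdict.
The state is a dict: "time": time; "q": joint angles; "qd": joint speeds; "joint_efforts": joint torques, N m; "ee_pos": TCP position; "tcp_rot": TCP orientation; "wrist_force": force on the tool from outside, world axes, zero at the start; "torque": the same for the moment, N m; "opening": finger opening in m.
Only numpy, scipy, OpenCV 4.12 (cv2) and the standard library are available. Lean on these libraries where they do the work, as an engineer would, in place of code of your own. Each camera call takes 0.05 s, during which the arm holds its last target.

## Working session

There is one attempt and no reset: what is moved stays moved. The work goes in short steps, Python scripts to look and compute and a tool call to move; the robot and the scene stay as the last step left them, time stands still between calls to the robot, and variables do not carry over. Pictures are saved under pics/ and viewed, and the job is handed in when it is done.

Besides the shell and the picture viewer there is one more tool, called after "Emit:" by a JSON object that holds its "method" and its "body", one argument or row to a line. send_rows: Moves the arm, as the interface text tells. Its arguments: {"type":"object","properties":{"targets":{"type":"array","items":{"type":"array","items":{"type":"number"}}},"squeeze":{"type":"number"}},"required":["targets"]}

```bash
mkdir -p pics; ls
python3 - <<'E'
from workcell import bot
import cv2,pickle
o=bot.get_obs(); print(o)
for n in("top","side"):
    c=bot.camera(n); pickle.dump(c,open(f"{n}0.pkl","wb"))
    cv2.imwrite(f"pics/{n}0.png",c["pixels"][:,:,::-1]); print(c["intrinsics"],c["dist"],c["view"])
E
```

```text
pics
{'time': 0.0, 'q': array([7.39695109e+01, 5.00986200e+00, 1.00330986e+01, 9.50997519e+01,
       4.08847296e-04, 9.00029434e+01]), 'qd': array([-0.10564777, -0.04876491, -0.07008336,  0.00098608, -0.09535842,
        0.08770303]), 'joint_efforts': array([-7.84336316e-04, -5.20379233e+01,  4.64814019e+01,  1.56145217e-02,
       -4.10439554e-05,  1.09933033e-06]), 'ee_pos': array([0.15181346, 0.52838248, 0.23058281]), 'tcp_rot': array([-1.79999595e+02,  7.65152737e-02,  7.39665675e+01]), 'wrist_force': array([-0.66149004, -0.74589204,  0.45116346]), 'torque': array([0.00988812, 0.04605612, 0.04540326]), 'opening': 0.08545541990829515}
[[423.28164727   0.         320.01276153]
 [  0.         423.28164727 200.33206393]
 [  0.           0.           1.        ]] [-0.04030906  0.          0.          0.          0.        ] [[ 0.00700915 -0.99991946 -0.01058054  0.02725725]
 [-0.98160487 -0.00486119 -0.19086185  0.61611241]
 [ 0.19079505  0.01172369 -0.98155988  0.98863923]
 [ 0.          0.          0.          1.        ]]
[[421.83431985   0.         325.52601704]
 [  0.         421.83431985 196.13881497]
 [  0.           0.           1.        ]] [0.0015465 0.        0.        0.        0.       ] [[ 0.7717352  -0.63568558 -0.01812813 -0.45905297]
 [-0.34883835 -0.3993182  -0.84785422  0.28612778]
 [ 0.53172981  0.66064273 -0.52991942  0.72178681]
 [ 0.          0.          0.          1.        ]]
```

View pics/top0.png

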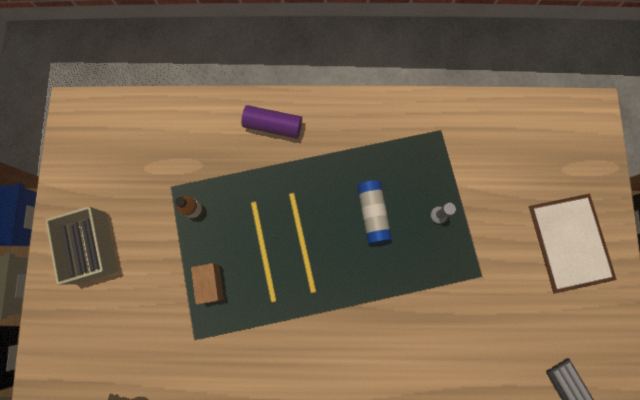

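View pics/side0.png

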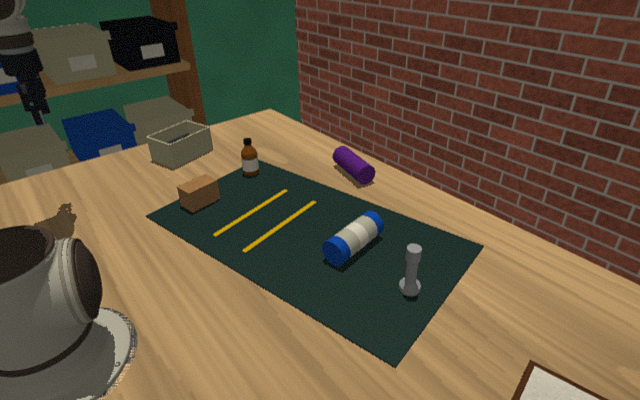

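The top view shows the tube (blue caps, pale grey, white band) at about (374,212). The tube-shaped thing at (272,122) is purple, so it isn't meant. The bay lines run (254,203)-(273,300) and (292,194)-(313,292), with the gauge at (440,213), carton at (207,284) and oil at (188,207). I'll enlarge to confirm and measure.

Run:
```python
import cv2
im=cv2.imread("pics/top0.png")
cv2.imwrite("pics/top0_tube.png",cv2.resize(im[165:265,330:470],None,fx=5,fy=5,interpolation=cv2.INTER_CUBIC))
cv2.imwrite("pics/top0_bay.png",cv2.resize(im[180:320,180:330],None,fx=4,fy=4,interpolation=cv2.INTER_CUBIC))
```

```text
(no output)
```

View pics/top0_tube.png

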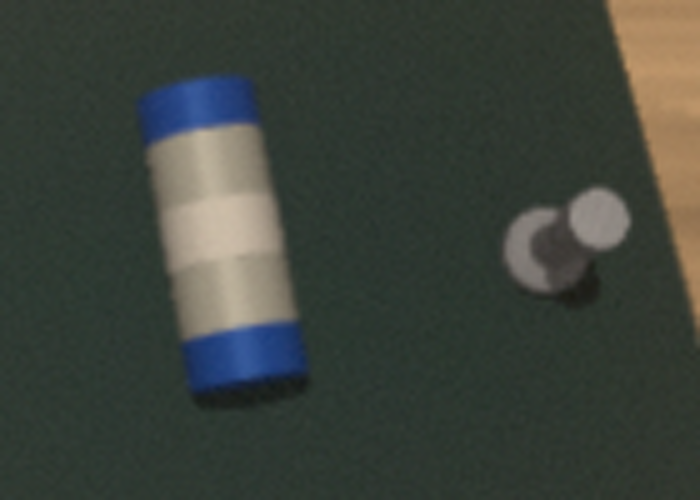

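View pics/top0_bay.png

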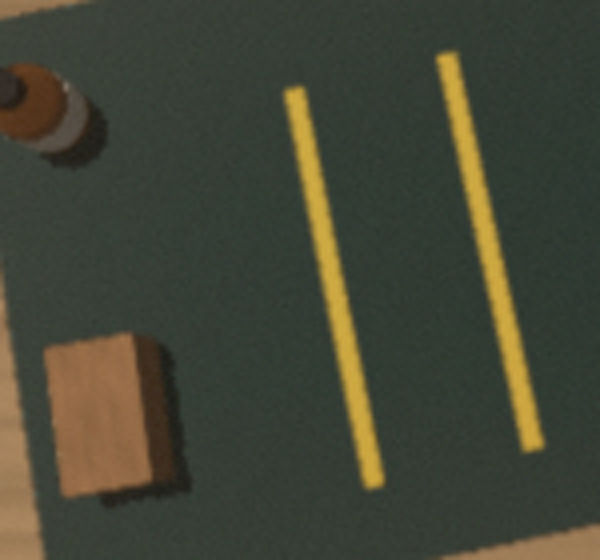

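The crop confirms it: blue caps, grey body and white band, with the caps at crop (200,105) and (245,355). Next I'll measure it metrically.

```bash
cat > h.py <<'E'
import numpy as np,cv2
from scipy.optimize import minimize
def proj(c,P):
    V=c["view"]; r=cv2.Rodrigues(V[:3,:3])[0]
    return cv2.projectPoints(np.asarray(P,float),r,V[:3,3],c["intrinsics"],np.array(c["dist"]))[0][:,0]
def back(c,uv,z):
    V=c["view"]; u=cv2.undistortPoints(np.asarray(uv,float).reshape(-1,1,2),c["intrinsics"],np.array(c["dist"]))[:,0]
    d=np.c_[u,np.ones(len(u))]@V[:3,:3]; o=-V[:3,:3].T@V[:3,3]
    return o+d*((z-o[2])/d[:,2:])
def bay(c):
    h=cv2.cvtColor(c["pixels"],cv2.COLOR_RGB2HSV); m=cv2.inRange(h,(20,140,100),(32,255,255))
    n,l,s,_=cv2.connectedComponentsWithStats(m); R=[]
    for i in range(1,n):
        if s[i,4]>150:
            v,u=np.where(l==i); P=back(c,np.c_[u,v],0.004)[:,:2]
            (cx,cy),(w,hh),a=cv2.minAreaRect((P*1000).astype(np.float32))
            M=P.mean(0); e=np.linalg.svd(P-M)[2][0]; e*=np.sign(e[0])
            t=(P-M)@e
            R.append((M,e,t.min(),t.max()))
    return R
def tubemask(c,box):
    h=cv2.cvtColor(c["pixels"],cv2.COLOR_RGB2HSV)
    m=cv2.inRange(h,(105,120,60),(125,255,255))|cv2.inRange(h,(0,0,105),(180,70,255))
    b=np.zeros_like(m); b[box[1]:box[3],box[0]:box[2]]=1; m=m*b
    m=cv2.morphologyEx(m,cv2.MORPH_CLOSE,np.ones((5,5)))
    n,l,s,_=cv2.connectedComponentsWithStats(m); i=1+np.argmax(s[1:,4]); return (l==i).astype(np.uint8)
A=np.linspace(0,2*np.pi,40)
def sil(c,p):
    x,y,a=p; e=np.array([np.cos(a),np.sin(a),0]); n=np.array([-e[1],e[0],0])
    P=[np.array([x,y,.034])+s*.075*e+.03*(np.cos(t)*n+np.sin(t)*np.array([0,0,1])) for s in(-1,1) for t in A]
    return cv2.convexHull(proj(c,P).astype(np.float32))
def fit(cms,p0):
    def f(p):
        q=0
        for c,m in cms:
            g=np.zeros(m.shape,np.uint8); cv2.fillConvexPoly(g,np.round(sil(c,p)*16).astype(np.int32),1,shift=4)
            q+=np.sum(g^m)
        return q
    b=minimize(f,p0,method="Nelder-Mead",options=dict(initial_simplex=np.array(p0)+np.array([[0,0,0],[.02,0,0],[0,.02,0],[0,0,.1]]),xatol=1e-4,fatol=.1))
    b=minimize(f,b.x,method="Nelder-Mead",options=dict(initial_simplex=b.x+np.array([[0,0,0],[.004,0,0],[0,.004,0],[0,0,.03]]),xatol=1e-4,fatol=.1))
    return b.x,b.fun,f
E
python3 - <<'E'
from h import *
import pickle
t=pickle.load(open("top0.pkl","rb"));s=pickle.load(open("side0.pkl","rb"))
for n,c in(("top",t),("side",s)):
    for M,e,a,b in bay(c): print(n,"line",M+e*(a+b)/2,np.degrees(np.arctan2(e[1],e[0])),b-a)
mt=tubemask(t,(340,165,410,260));ms=tubemask(s,(310,200,395,275)); print(mt.sum(),ms.sum())
p0=[*back(t,[[374,212]],.05)[0][:2],.0]
for cm in([(t,mt)],[(s,ms)],[(t,mt),(s,ms)]):
    p,f,_=fit(cm,p0); print(p,np.degrees(p[2]),f)
for n,uv,z in(("gauge top",(450,209),.105),("gauge foot",(439,215),.01),("oil",(188,207),.06),("carton",(205,283),.06)): print(n,back(t,[uv],z)[0])
E
```

```text
top line [0.51913817 0.07759241] 13.351726330927823 0.2606678565946776
top line [0.49546171 0.17693505] 13.291230653373436 0.26007591052276613
side line [0.49730051 0.18047876] 13.37246482214413 0.26356437067643
side line [0.52028647 0.08063245] 13.352837897691458 0.2633648425647129
1387 1610
[ 0.59239257 -0.10377268  0.17331672] 9.930316765186049 151.0
[ 0.59324601 -0.10208266  0.17152571] 9.827699099437986 182.0
[ 0.59260807 -0.10277813  0.17311144] 9.918554831053047 354.0
gauge top [ 0.58778398 -0.2763352   0.105     ]
gauge foot [ 0.58854826 -0.27555577  0.01      ]
oil [0.59733014 0.3589632  0.06      ]
carton [0.41221083 0.30576602 0.06      ]
```

Bay centre is about (0.508, 0.129) at yaw 13.3°; the tube is at (0.593, -0.103), yaw 9.9°. I'll go above the tube with the jaws along its axis, partly shut.

Emit:
{"method": "send_rows", "body": {
  "targets": [
    [0.3,40,-60,0,-9],
    [0.3,80,-120,0,-18],
    [0.3,120,-180,0,-27],
    [0.3,160,-240,0,-36],
    [0.3,200,-300,0,-45],
    [0.3,240,-350,0,-52],
    [0.3,280,-400,0,-58],
    [0.3,320,-450,0,-64],
    [0.3,360,-510,0,-64],
    [0.3,400,-570,0,-64]
  ],
  "squeeze": 60
}}

```text
time: 1.35
ee_pos: [0.5121, 0.0156, 0.2311]
tcp_rot: [-180.0, 0.0, 10.0]
wrist_force: [1.1, 0.6, 0.3]
opening: 0.06
```

Emit:
{"method": "send_rows", "body": {
  "targets": [
    [0.3,42,-72,-20,0],
    [0.3,42,-72,-60,0],
    [0.3,42,-72,-100,0],
    [0.3,42,-72,-130,0],
    [0.3,42,-72,-130,0],
    [0.3,42,-72,-130,0]
  ]
}}

```text
time: 2.1
ee_pos: [0.5537, -0.0544, 0.1026]
tcp_rot: [180.0, -0.1, 10.0]
wrist_force: [0.1, -0.0, -0.7]
opening: 0.0598
```

Emit:
{"method": "send_rows", "body": {
  "targets": [
    [0.3,20,-29,0,0],
    [0.3,40,-58,0,0],
    [0.3,40,-58,-10,0],
    [0.3,40,-58,-20,0],
    [0.3,40,-58,-20,0]
  ]
}}

```text
time: 2.72
ee_pos: [0.5924, -0.1116, 0.0806]
tcp_rot: [-180.0, 0.1, 10.0]
wrist_force: [-0.9, -0.2, 0.2]
opening: 0.0599
```

Run:
```python
from workcell import bot
import cv2
c=bot.camera("side"); im=c["pixels"][:,:,::-1]
cv2.imwrite("pics/s1.png",cv2.resize(im[120:300,260:480],None,fx=3,fy=3,interpolation=cv2.INTER_CUBIC))
o=bot.get_obs();print(o["time"],o["ee_pos"],o["wrist_force"])
```

```text
2.775 [ 0.59270989 -0.11161754  0.08121874] [-0.03832485 -0.34304843 -0.03898959]
```

View pics/s1.png

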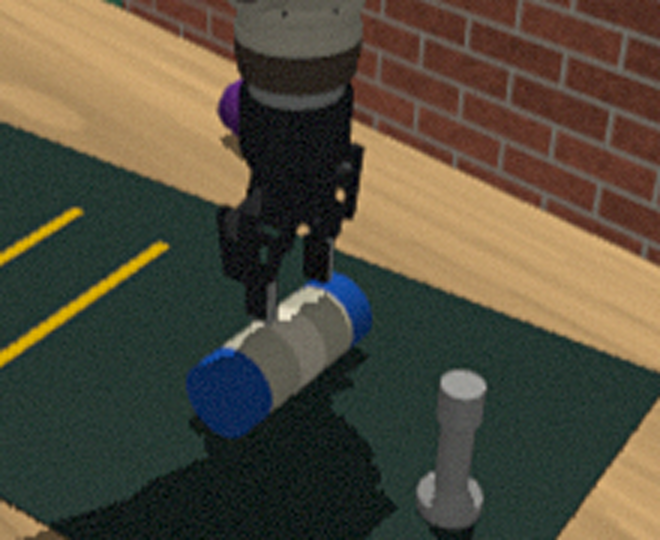

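The jaws straddle the middle band, above the crest. Descending with force checks.

Emit:
{"method": "send_rows", "body": {
  "targets": [
    [0.3,0,0,-10,0],
    [0.3,0,0,-18,0],
    [0.3,0,0,-20,0],
    [0.3,0,0,-20,0]
  ]
}}

```text
time: 3.28
ee_pos: [0.5931, -0.1124, 0.0611]
tcp_rot: [-180.0, 0.0, 10.0]
wrist_force: [0.3, 0.0, -0.1]
opening: 0.0598
```

Emit:
{"method": "send_rows", "body": {
  "targets": [
    [0.3,0,0,-2,0],
    [0.3,0,0,-2,0]
  ]
}}

```text
time: 3.52
ee_pos: [0.5933, -0.1124, 0.0593]
tcp_rot: [180.0, -0.0, 10.0]
wrist_force: [0.8, 0.1, -0.5]
opening: 0.0598
```

Emit:
{"method": "send_rows", "body": {
  "targets": [
    [0.3,0,0,-1.5,0],
    [0.3,0,0,-1.5,0]
  ]
}}

```text
time: 3.78
ee_pos: [0.5935, -0.1127, 0.0589]
tcp_rot: [180.0, -0.1, 10.0]
wrist_force: [-1.8, -0.9, 6.3]
opening: 0.0596
```

Emit:
{"method": "send_rows", "body": {
  "targets": [
    [0.3,-1,6,-0.7,0.4],
    [0.3,-2,12,-0.7,0.8],
    [0.3,-3,18,-0.7,1.2],
    [0.3,-4,24,-0.7,1.6],
    [0.3,-5,30,-0.7,2.0],
    [0.3,-6,36,-0.7,2.4],
    [0.3,-6,36,-0.7,2.4]
  ]
}}

```text
time: 4.65
ee_pos: [0.5874, -0.0762, 0.0586]
tcp_rot: [180.0, -0.1, 12.4]
wrist_force: [-3.5, 0.7, 9.5]
opening: 0.06
```

```bash
cat > look.py <<'E'
import sys
from workcell import bot
from h import *
n=sys.argv[1]
c=bot.camera("side"); im=c["pixels"][:,:,::-1]; cv2.imwrite(f"pics/s{n}.png",cv2.resize(im[120:300,200:420],None,fx=3,fy=3,interpolation=cv2.INTER_CUBIC))
c=bot.camera("top"); im=c["pixels"][:,:,::-1]; cv2.imwrite(f"pics/t{n}.png",cv2.resize(im[150:310,240:420],None,fx=4,fy=3.5,interpolation=cv2.INTER_CUBIC))
o=bot.get_obs();print(o["time"],o["ee_pos"],o["wrist_force"])
E
python3 look.py 2
```

```text
4.75 [ 0.58741544 -0.07647826  0.05855581] [-2.97267542 -0.67443823  9.16450259]
```

View pics/s2.png

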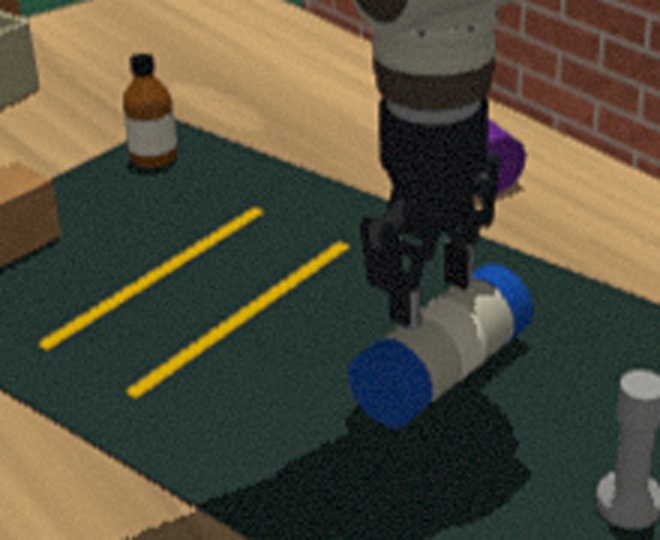

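View pics/t2.png

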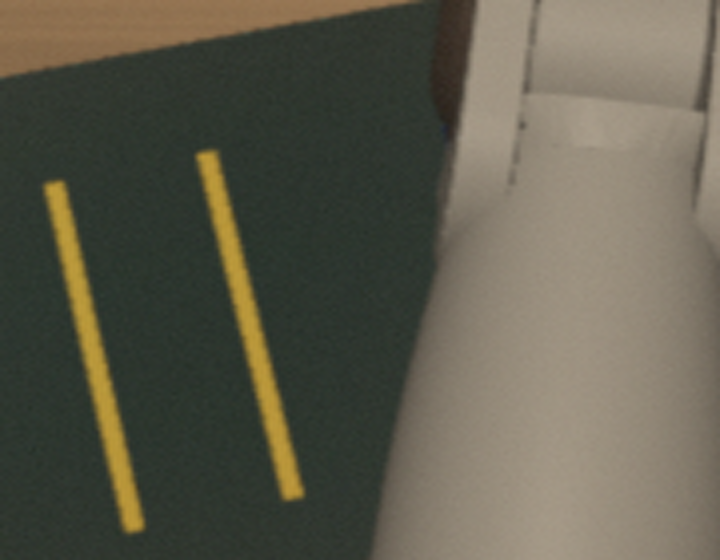

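The tube rolled under the tips (side crop: near face at (390,380), moved toward the lines). The arm blocks the top view, so I'll track it by its blue caps in the side view.

```bash
cat > trk.py <<'E'
import sys,pickle
from h import *
def hull(c,p,a,b):
    x,y,t=p; e=np.array([np.cos(t),np.sin(t),0]); n=np.array([-e[1],e[0],0])
    P=[np.array([x,y,.034])+s*e+.03*(np.cos(k)*n+np.sin(k)*np.array([0,0,1])) for s in(a,b) for k in A]
    g=np.zeros((400,640),np.uint8); cv2.fillConvexPoly(g,np.round(cv2.convexHull(proj(c,P).astype(np.float32))*16).astype(np.int32),1,shift=4); return g
def model(c,p,L=.024):
    g=hull(c,p,-.075,-.075+L); f=hull(c,p,-.075,.075); b=hull(c,p,-.075,.075-L)
    return g|(f&(1-b))
def blue(c,box):
    h=cv2.cvtColor(c["pixels"],cv2.COLOR_RGB2HSV); m=cv2.inRange(h,(105,130,40),(125,255,255))//255
    b=np.zeros_like(m); b[box[1]:box[3],box[0]:box[2]]=1; return m*b
def track(c,p0,L=.024,box=(170,150,420,300)):
    m=blue(c,box); f=lambda p:np.sum(model(c,p,L)^m)
    x=np.array(p0)
    for s in(.02,.006,.002):
        r=minimize(f,x,method="Nelder-Mead",options=dict(initial_simplex=x+np.array([[0,0,0],[s,0,0],[0,s,0],[0,0,4*s]]),xatol=5e-5,fatol=.1)); x=r.x
    return x,r.fun,m.sum()
BC=np.array([.508,.129]); BY=np.radians(13.33)
def report(x):
    e=np.array([np.cos(BY),np.sin(BY)]); d=x[:2]-BC
    print("tube",np.round(x[:2],4),"yaw",round(np.degrees(x[2]),2),"along",round(d@e*1e3,1),"across",round((d@np.array([-e[1],e[0]]))*1e3,1))
if __name__=="__main__":
    from workcell import bot
    c=bot.camera("side"); pickle.dump(c,open(f"side_{sys.argv[1]}.pkl","wb"))
    x,f,n=track(c,[float(v) for v in sys.argv[2:5]]); print(f,n); report(x); print(x)
    o=bot.get_obs(); print(o["time"],o["ee_pos"])
E
python3 - <<'E'
from trk import *
c=pickle.load(open("side0.pkl","rb"))
for L in(.018,.021,.024,.027): x,f,n=track(c,[.592,-.103,.17],L); print(L,f,n); report(x)
E
python3 trk.py 2 .588 -.084 .18
```

```text
0.018 108.0 829
tube [ 0.5937 -0.1024] yaw 10.34 along 30.0 across -244.9
0.021 58.0 829
tube [ 0.5937 -0.1022] yaw 10.43 along 30.1 across -244.7
0.024 40.0 829
tube [ 0.5928 -0.1023] yaw 10.0 along 29.2 across -244.6
0.027 76.0 829
tube [ 0.5933 -0.1022] yaw 9.87 along 29.7 across -244.7
50.0 803
tube [ 0.5891 -0.085 ] yaw 10.01 along 29.5 across -226.9
[ 0.58905159 -0.08501634  0.17463389]
4.8 [ 0.58742937 -0.07653362  0.05856326]
```

Rolling is without slip (17.7 mm for 36 mm) and the yaw is unchanged at 10°. I'll finish the stroke with a harder press and a bit more twist.

Emit:
{"method": "send_rows", "body": {
  "targets": [
    [0.3,-1,4,-1,1],
    [0.3,-1.5,8,-1,2],
    [0.3,-2,12,-1,3],
    [0.3,-3,16,-1,4],
    [0.3,-3,16,-1,4]
  ]
}}

```text
time: 5.42
ee_pos: [0.5838, -0.0602, 0.0571]
tcp_rot: [180.0, 0.0, 16.4]
wrist_force: [-5.7, 0.3, 8.4]
opening: 0.0594
```

```bash
python3 trk.py 3 .588 -.076 .18
```

```text
51.0 797
tube [ 0.5874 -0.078 ] yaw 10.01 along 29.5 across -219.7
[ 0.5873705  -0.07795021  0.17476846]
5.475 [ 0.58383668 -0.06030537  0.05712998]
```

The twist doesn't turn it. Rolling straight at 10° ends about 43 mm along, inside the ±55 mm limit, so straight strokes will do.

Emit:
{"method": "send_rows", "body": {
  "targets": [
    [0.3,0,0,8,-3],
    [0.3,3,-16,12,-6.4],
    [0.3,6,-32,12,-6.4],
    [0.3,6,-32,4,-6.4],
    [0.3,6,-32,1,-6.4],
    [0.3,6,-32,1,-6.4]
  ]
}}

```text
time: 6.22
ee_pos: [0.5903, -0.0929, 0.0579]
tcp_rot: [179.9, -0.0, 10.0]
wrist_force: [-3.6, -2.2, 11.2]
opening: 0.06
```

Emit:
{"method": "send_rows", "body": {
  "targets": [
    [0.3,-1,6,0,0],
    [0.3,-2,13,0,0],
    [0.3,-3.5,20,0,0],
    [0.3,-5,27,0,0],
    [0.3,-6,34,0,0],
    [0.3,-7,41,0,0],
    [0.3,-8.5,48,0,0],
    [0.3,-9.5,54,0,0],
    [0.3,-10.5,59,0,0],
    [0.3,-10.5,59,0,0]
  ]
}}

```text
time: 7.48
ee_pos: [0.5799, -0.0327, 0.0574]
tcp_rot: [-180.0, -0.1, 10.0]
wrist_force: [-0.9, 0.8, 7.6]
opening: 0.0597
```

```bash
python3 trk.py 4 .582 -.048 .18
```

```text
50.0 763
tube [ 0.583  -0.0459] yaw 10.02 along 32.6 across -187.5
[ 0.58298596 -0.0459232   0.17495209]
7.525 [ 0.57992061 -0.03286125  0.05738416]
```

Emit:
{"method": "send_rows", "body": {
  "targets": [
    [0.3,0,0,8,0],
    [0.3,3,-14,11,0],
    [0.3,5,-28,11,0],
    [0.3,5,-28,3,0],
    [0.3,5,-28,0,0],
    [0.3,5,-28,0,0]
  ]
}}

```text
time: 8.28
ee_pos: [0.5849, -0.0619, 0.058]
tcp_rot: [179.9, -0.0, 9.9]
wrist_force: [-3.1, -2.1, 11.4]
opening: 0.0596
```

Emit:
{"method": "send_rows", "body": {
  "targets": [
    [0.3,-1,6,0,0],
    [0.3,-2,13,0,0],
    [0.3,-3.5,20,0,0],
    [0.3,-5,27,0,0],
    [0.3,-6,34,0,0],
    [0.3,-7,41,0,0],
    [0.3,-8.5,48,0,0],
    [0.3,-9.5,54,0,0],
    [0.3,-10.5,59,0,0],
    [0.3,-10.5,59,0,0]
  ]
}}

```text
time: 9.52
ee_pos: [0.5744, -0.0019, 0.0573]
tcp_rot: [-180.0, -0.0, 10.0]
wrist_force: [0.0, 1.3, 6.1]
opening: 0.0594
```

```bash
python3 trk.py 5 .577 -.015 .18
```

```text
40.0 740
tube [ 0.5771 -0.0165] yaw 9.71 along 33.7 across -157.5
[ 0.57709009 -0.01646175  0.16943996]
9.575 [ 0.57441426 -0.00201738  0.05733217]
```

Emit:
{"method": "send_rows", "body": {
  "targets": [
    [0.3,0,0,8,0],
    [0.3,3,-14,11,0],
    [0.3,5,-28,11,0],
    [0.3,5,-28,3,0],
    [0.3,5,-28,0,0],
    [0.3,5,-28,0,0]
  ]
}}

```text
time: 10.32
ee_pos: [0.5794, -0.0308, 0.0581]
tcp_rot: [180.0, -0.1, 9.9]
wrist_force: [-3.8, -1.0, 12.3]
opening: 0.0598
```

Emit:
{"method": "send_rows", "body": {
  "targets": [
    [0.3,-1,6,0,0],
    [0.3,-2,13,0,0],
    [0.3,-3.5,20,0,0],
    [0.3,-5,27,0,0],
    [0.3,-6,34,0,0],
    [0.3,-7,41,0,0],
    [0.3,-8.5,48,0,0],
    [0.3,-9.5,54,0,0],
    [0.3,-10.5,59,0,0],
    [0.3,-10.5,59,0,0]
  ]
}}

```text
time: 11.58
ee_pos: [0.5689, 0.0291, 0.0572]
tcp_rot: [-180.0, -0.0, 10.0]
wrist_force: [1.3, 2.0, 4.9]
opening: 0.0596
```

Emit:
{"method": "send_rows", "body": {
  "targets": [
    [0.3,0,0,8,0],
    [0.3,3,-14,11,0],
    [0.3,5,-29,11,0],
    [0.3,5,-29,3,0],
    [0.3,5,-29,0,0],
    [0.3,5,-29,0,0]
  ]
}}

```text
time: 12.32
ee_pos: [0.5738, -0.0008, 0.058]
tcp_rot: [180.0, -0.0, 9.9]
wrist_force: [-4.2, -2.6, 11.4]
opening: 0.0601
```

Emit:
{"method": "send_rows", "body": {
  "targets": [
    [0.3,-1,6,0,0],
    [0.3,-2,13,0,0],
    [0.3,-3.5,20,0,0],
    [0.3,-5,27,0,0],
    [0.3,-6,34,0,0],
    [0.3,-7,41,0,0],
    [0.3,-8.5,48,0,0],
    [0.3,-9.5,54,0,0],
    [0.3,-10.5,59,0,0],
    [0.3,-10.5,59,0,0]
  ]
}}

```text
time: 13.58
ee_pos: [0.5634, 0.0591, 0.0573]
tcp_rot: [-180.0, -0.0, 10.0]
wrist_force: [-0.1, 0.8, 5.4]
opening: 0.0597
```

```bash
python3 trk.py 6 .566 .044 .17
```

```text
52.0 679
tube [0.5663 0.0448] yaw 10.01 along 37.3 across -95.3
[0.56629178 0.0448446  0.1747826 ]
13.625 [0.5634284  0.05897205 0.05731735]
```

Emit:
{"method": "send_rows", "body": {
  "targets": [
    [0.3,0,0,8,0],
    [0.3,3,-14,11,0],
    [0.3,5,-29,11,0],
    [0.3,5,-29,3,0],
    [0.3,5,-29,0,0],
    [0.3,5,-29,0,0]
  ]
}}

```text
time: 14.38
ee_pos: [0.5683, 0.0293, 0.0579]
tcp_rot: [180.0, -0.0, 9.9]
wrist_force: [-1.9, -2.4, 11.3]
opening: 0.0598
```

Emit:
{"method": "send_rows", "body": {
  "targets": [
    [0.3,-1,6,0,0],
    [0.3,-2,13,0,0],
    [0.3,-3.5,20,0,0],
    [0.3,-5,27,0,0],
    [0.3,-6,34,0,0],
    [0.3,-7,41,0,0],
    [0.3,-8.5,48,0,0],
    [0.3,-9.5,54,0,0],
    [0.3,-10.5,59,0,0],
    [0.3,-10.5,59,0,0]
  ]
}}

```text
time: 15.62
ee_pos: [0.5579, 0.0893, 0.0574]
tcp_rot: [-180.0, -0.1, 10.0]
wrist_force: [-0.5, 1.3, 6.5]
opening: 0.0598
```

Emit:
{"method": "send_rows", "body": {
  "targets": [
    [0.3,0,0,8,0],
    [0.3,3,-14,11,0],
    [0.3,5,-29,11,0],
    [0.3,5,-29,3,0],
    [0.3,5,-29,0,0],
    [0.3,5,-29,0,0]
  ]
}}

```text
time: 16.38
ee_pos: [0.5628, 0.0593, 0.0578]
tcp_rot: [180.0, -0.0, 9.9]
wrist_force: [-3.1, -2.2, 10.6]
opening: 0.0596
```

Emit:
{"method": "send_rows", "body": {
  "targets": [
    [0.3,-1,6,0,0],
    [0.3,-2,13,0,0],
    [0.3,-3.5,20,0,0],
    [0.3,-5,27,0,0],
    [0.3,-6,34,0,0],
    [0.3,-7,41,0,0],
    [0.3,-8.5,48,0,0],
    [0.3,-9.5,54,0,0],
    [0.3,-10.5,59,0,0],
    [0.3,-10.5,59,0,0]
  ]
}}

```text
time: 17.62
ee_pos: [0.5524, 0.1193, 0.0575]
tcp_rot: [-180.0, -0.1, 10.0]
wrist_force: [-0.9, 1.6, 7.1]
opening: 0.0599
```

```bash
python3 trk.py 7 .555 .106 .17; python3 look.py 7
```

```text
58.0 613
tube [0.5567 0.1073] yaw 10.13 along 42.4 across -32.3
[0.55667882 0.10734698 0.17680936]
17.675 [0.55239902 0.1192085  0.05752972]
17.775 [0.55244875 0.11909638 0.05755273] [-0.49973911  0.8211236   7.36793322]
```

View pics/s7.png

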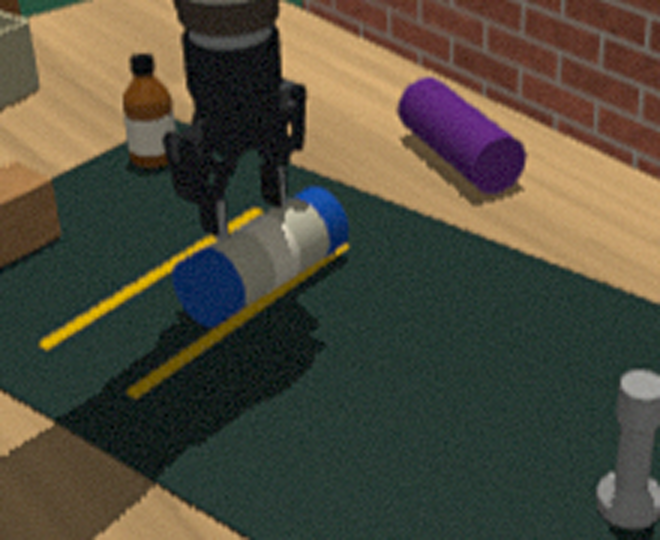

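The tube is over the near line (side crop near face (210,290)). One last stroke of about 65 mm will carry it the remaining 32 mm.

Emit:
{"method": "send_rows", "body": {
  "targets": [
    [0.3,0,0,8,0],
    [0.3,3,-14,11,0],
    [0.3,5,-27,11,0],
    [0.3,5,-27,3,0],
    [0.3,5,-27,0,0],
    [0.3,5,-27,0,0]
  ]
}}

```text
time: 18.52
ee_pos: [0.5574, 0.0914, 0.0581]
tcp_rot: [180.0, -0.1, 9.9]
wrist_force: [-3.9, -1.7, 12.0]
opening: 0.0597
```

Emit:
{"method": "send_rows", "body": {
  "targets": [
    [0.3,-1,7,0,0],
    [0.3,-2.5,15,0,0],
    [0.3,-4,23,0,0],
    [0.3,-5.5,31,0,0],
    [0.3,-7,39,0,0],
    [0.3,-8,46,0,0],
    [0.3,-9.5,53,0,0],
    [0.3,-10.5,59,0,0],
    [0.3,-11,63,0,0],
    [0.3,-11,63,0,0]
  ]
}}

```text
time: 19.77
ee_pos: [0.5461, 0.1548, 0.0567]
tcp_rot: [-180.0, 0.0, 10.0]
wrist_force: [0.8, 0.8, 2.9]
opening: 0.0598
```

```bash
python3 trk.py 8 .55 .137 .17
```

```text
47.0 611
tube [0.5507 0.1389] yaw 9.71 along 43.8 across -0.2
[0.55065517 0.13888441 0.16943508]
19.825 [0.54612236 0.15460975 0.05674101]
```

Centred. Lift straight up and move clear.

Emit:
{"method": "send_rows", "body": {
  "targets": [
    [0.3,0,0,10,0],
    [0.3,0,0,40,0],
    [0.3,0,0,90,0],
    [0.3,0,0,140,0],
    [0.3,-20,-50,160,0],
    [0.3,-50,-100,160,0],
    [0.3,-80,-150,160,0],
    [0.3,-110,-210,160,0],
    [0.3,-140,-270,160,0],
    [0.3,-160,-330,160,0]
  ]
}}

```text
time: 21.08
ee_pos: [0.388, -0.1676, 0.2179]
tcp_rot: [180.0, -0.0, 10.0]
wrist_force: [2.1, -0.3, -0.2]
opening: 0.0597
```

```bash
python3 trk.py 9 .55 .138 .17
cat > fin.py <<'E'
import sys
from workcell import bot
from trk import *
t=bot.camera("top"); im=t["pixels"][:,:,::-1].copy(); cv2.imwrite(f"pics/{sys.argv[1]}.png",np.vstack([cv2.resize(im[120:340,170:480],None,fx=2.5,fy=2.5,interpolation=cv2.INTER_CUBIC)]))
x,f,n=fit([(t,tubemask(t,(240,170,320,310)))],[.55,.138,.17])[0:2]+(0,); print(f); report(x)
for M,e,a,b in bay(t): print(M,b-a)
E
python3 fin.py t9
```

```text
254.0 391
tube [0.55   0.1392] yaw 10.17 along 43.2 across 0.3
[0.55000216 0.13921106 0.17758093]
21.125 [ 0.38571955 -0.17343253  0.21777305]
183.0
tube [0.5528 0.1361] yaw 9.67 along 45.2 across -3.4
[0.51596972 0.07687982] 0.2606678478378593
[0.49174065 0.17603411] 0.26063395788390764
```

View pics/t9.png

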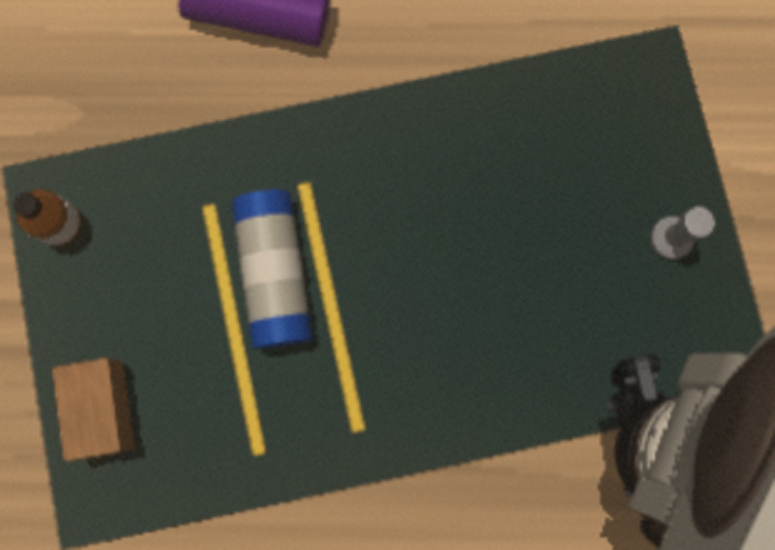

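The top view shows the tube between the lines (caps at (263,205) and (282,332)), and the carton, oil and gauge in place. I'll wait a second and check that it's at rest.

Emit:
{"method": "send_rows", "body": {
  "targets": [
    [0.3,0,0,0,0],
    [0.3,0,0,0,0],
    [0.3,0,0,0,0],
    [0.3,0,0,0,0],
    [0.3,0,0,0,0],
    [0.3,0,0,0,0],
    [0.3,0,0,0,0],
    [0.3,0,0,0,0]
  ]
}}

```text
time: 22.18
ee_pos: [0.3895, -0.1662, 0.217]
tcp_rot: [-180.0, 0.0, 10.0]
wrist_force: [0.8, 0.2, 0.2]
opening: 0.0599
```

```bash
python3 fin.py t10
python3 - <<'E'
from workcell import bot
o=bot.get_obs(); print(o["time"],o["ee_pos"],o["wrist_force"]); bot.job_done()
E
```

```text
187.0
tube [0.5532 0.137 ] yaw 10.42 along 45.8 across -2.7
[0.51569387 0.07678893] 0.26066781001474604
[0.49250937 0.17621148] 0.2600796250957045
22.225 [ 0.38952335 -0.16620849  0.21710716] [-0.77106706  0.09605751  0.14702462]
the job is handed in; nothing more can be done
```

The tube lies at rest inside the bay, and I've handed the job in at 22 s. I rolled it there in eight strokes with two fingertips on its crest, pressing about 5–12 N, then lifted off and moved the gripper clear.

- **Position across the lines:** the tube's centre is within about 3 mm of the bay's middle, so it clears each line by 7 mm or more.
- **Position along the lines:** the centre is 43–46 mm toward the far end, which leaves roughly 7 mm of margin inside the lines' length.
- **At rest:** readings one second apart agreed to about 1 mm.
- **Other items:** the gauge, carton and oil bottle look unmoved in the last top picture I viewed.

**What failed or disagreed:**
- I tried to turn the tube parallel to the lines by twisting the fingers. It did not turn, so it still lies about 3° off them.
- The top and side cameras differ by 2–4 mm.
- After the gripper lifted clear, the side-view fit was poor, probably because the arm blocked part of the view. I relied on the top view for the final check.

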